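# Slide the cup warmer up to full

## Task

Turn the cup warmer up to full: touch the smallest dot on its curved control bar with the fingertips and slide along the curve, over every dot in turn, to the big orange one, with the bar lightly pressed down at each dot but never as far as its stop. Finish with the fingertips still resting on the orange dot, holding the bar lightly pressed. Grasp nothing, and leave the tumbler and all the other things on the counter where they stand.

Things in the scene. Friction and masses are not known exactly. Their poses are not given: they have to be found in the camera images.
- warmer: Round cup warmer, a white-topped steel disc 320 mm across and 40 mm high, level and fixed to the counter; origin at the centre of its underside, z up. The curved control bar on it covers 160 degrees, its centreline 110 mm from the warmer's vertical axis, and is centred on the warmer's own -x direction. Place and yaw differ every time.
- bar (a joint): How far the curved control bar is pressed down, in m: 0 at rest, hard stop at 0.010. Sprung: 0.5 N to start, then 0.7 N per mm, 7 N at the stop; it goes down level wherever pressed and rises when let go. Half way, 4 to 5 mm, is a good depth. The bar is a level, dark blue arc, 24 mm wide, 8 mm thick; at rest its flat top is 52 mm above the counter, 12 mm above the warmer's white top.
- tumbler: Black ceramic tumbler, 76 mm across and 68 mm high, standing on the middle of the warmer (within about 20 mm of its axis); origin at the centre of its underside. Leave it where it is.
- canister: Clear acrylic canister with wooden lid and knob, 94 mm across, 141 mm high; origin at centre of underside. Bystander.
- tamper: Copper-toned steel tamper standing upright, 58 mm across, 85 mm high; origin at centre of underside. Bystander.
- jug: Steel milk jug with a handle, 80 mm across, 95 mm high; origin at centre of underside. Bystander.
- scoop: Blue plastic scoop lying on the counter, about 135 mm long, 28 mm high; origin at the underside, middle of its length. Bystander.
- teaspoon: Small steel spoon with a wooden handle, 140 mm long, lying on the counter; origin on its underside. Bystander.
- syrup: Amber syrup bottle, 60 mm across, 160 mm high; origin at centre of underside. Bystander.
- mark0 (a point): Centre of mark 0 on the bar's top surface: white dot 5 mm across (the first, lowest power). Marks lie 18 degrees (34.5 mm) apart; from above with the bar nearest you, mark 0 is at the right end, mark 8 at the left (clockwise about the warmer's axis). All move down with the bar. A mark counts when the point midway between the two fingertips is within about 14 mm of it horizontally and the bar is down 1 mm or more: best with fingers shut, pointing down.
- mark1 (a point): Centre of mark 1 on the bar's top surface: white dot 6 mm across. 
- mark2 (a point): Centre of mark 2 on the bar's top surface: white dot 7 mm across. 
- mark3 (a point): Centre of mark 3 on the bar's top surface: white dot 8 mm across. 
- mark4 (a point): Centre of mark 4 on the bar's top surface: white dot 9 mm across. 
- mark5 (a point): Centre of mark 5 on the bar's top surface: white dot 10 mm across. 
- mark6 (a point): Centre of mark 6 on the bar's top surface: white dot 11 mm across. 
- mark7 (a point): Centre of mark 7 on the bar's top surface: white dot 12 mm across. 
- mark8 (a point): Centre of mark 8 on the bar's top surface: 19 mm orange dot (the last, full power). 
Mind the look-alikes: they are no part of the job. Several things have the shape of the tumbler; the one meant has the colours described above.

How it is judged:
On the way, in this order (a step that is already met when the one before it is completed fails the run):
1. the fingertips press the bar lightly at the smallest dot (horizontal distance between the grasp point and mark0 below 0.014 m and value of joint bar above 0.0008 m), for 0.2 s.
2. the fingertips reach mark 1 with the bar pressed (horizontal distance between the grasp point and mark1 below 0.014 m and value of joint bar above 0.0008 m), for 0.05 s.
3. the fingertips reach mark 2 with the bar pressed (horizontal distance between the grasp point and mark2 below 0.014 m and value of joint bar above 0.0008 m), for 0.05 s.
4. the fingertips reach mark 3 with the bar pressed (horizontal distance between the grasp point and mark3 below 0.014 m and value of joint bar above 0.0008 m), for 0.05 s.
5. the fingertips reach mark 4 with the bar pressed (horizontal distance between the grasp point and mark4 below 0.014 m and value of joint bar above 0.0008 m), for 0.05 s.
6. the fingertips reach mark 5 with the bar pressed (horizontal distance between the grasp point and mark5 below 0.014 m and value of joint bar above 0.0008 m), for 0.05 s.
7. the fingertips reach mark 6 with the bar pressed (horizontal distance between the grasp point and mark6 below 0.014 m and value of joint bar above 0.0008 m), for 0.05 s.
8. the fingertips reach mark 7 with the bar pressed (horizontal distance between the grasp point and mark7 below 0.014 m and value of joint bar above 0.0008 m), for 0.05 s.
9. the fingertips reach the orange dot with the bar pressed (horizontal distance between the grasp point and mark8 below 0.014 m and value of joint bar above 0.0008 m), for 0.05 s.
At the end, for the whole second after the job is handed in: The fingertips rest still on the orange dot (the point between them within 14 mm of it horizontally) and hold the bar down by 0.8 to 9 mm; tumbler upright, and it and every other loose thing within 15 mm of where it began (all of step 9 and value of joint bar below 0.009 m and velocity of joint bar between -0.01 and 0.01 m/s and angle between tumbler's own z axis and vertical below 0.1 rad and distance of each of tumbler, canister, tamper, jug, scoop, teaspoon, syrup from where it was at the start of the episode below 0.015 m); the arm keeps its last pose, push and grip.
It fails at once if the bar is pressed down to its stop (more than 9 mm) (value of joint bar above 0.009 m).
It fails at once if the tumbler or another loose thing is shifted more than 15 mm, lifted or carried (distance of any of tumbler, canister, tamper, jug, scoop, teaspoon, syrup from where it was at the start of the episode above 0.015 m).
It fails at once if the tumbler or another standing thing is tipped (angle between any of tumbler, canister, tamper, jug, syrup's own z axis and vertical above 0.3 rad).
It also fails if it takes over 54 s, if anything falls off the work surface, if the arm or the gripper's body presses on something with over 40 N, if the wrist force passes 120 N, or if a joint passes its speed limit or range.

## Robot

A 7-joint arm with a two-finger parallel gripper is mounted at the origin on the work surface. World frame = base frame: x ahead of the robot, y to its left, z up, the work surface at z = 0. Lengths are in m, angles in rad, forces in N, time in s.
With the tool pointing down it reaches from about 0.4 to 0.85 m from the base axis. Payload 10.4 kg.
Tool frame: the origin (TCP) lies at the very end of the fingers, on their centre line; the grasp point (between the pads) lies 19 mm behind it; z points along the fingers, y is the line along which they close (so a half turn about z gives the same grasp; the last joint's range is limited). The gripper opens to 87 mm and grips with 3 to 60 N. Pads are 19 mm wide; open, the fingers measure 117 mm over their backs; the gripper's body (75 mm by 190 mm) begins 51 mm behind the grasp point.
Start: joints at [1.095, 0.332, -0.065, 1.46, 0.022, 1.35, -0.088], TCP at [0.273, -0.562, 0.223] pointing down, gripper open.
Joint ranges: [-2.6, 2.6], [-0.5, 2.12], [-1.47, 1.34], [0.16, 2.42], [-1.27, 4.41], [0.06, 2.06], [-2.6, 2.6]. Speed limits (rad/s): [2.22, 2.22, 2.79, 2.79, 3.14, 3.14, 3.14].

## Interface

Orientations are given as a 3x3 rotation matrix whose columns are the frame's x, y, z axes.
In Python, from plant import env, optics gives the robot as it stands.
- The arm moves only by the shell command python3 -m jog 'ROWS' [FORCE]. ROWS is JSON, a list of rows, each an object with "hand": the finger opening in cm, from 0 to 8.7; "translation": the shift along the tool's x, y, z in cm, a list of three; "turn": the turn about the tool's z in units of 6 degrees (1.0 is 6 degrees). A call has 1 to 8 rows; each row shifts and turns the commanded pose from where the row before left it, along the tool's axes as they then stand; what a row does not reach is not made up. A row lasts 1/12 s, in which the tool goes at most 41.7 mm and 7.16 degrees, less where a joint would pass 70% of its speed; a pose out of reach is approached as far as the arm can. A call with a gripper value outside its range is refused whole. The fingers move at their own pace and stop on an object; FORCE is the grip in N (left out, the last holds). Time passes only in rows, so rows that do not move let the fingers close. It gives the time, the measured TCP pose, the force, the opening and the grip force at its end, in the units of the state.
- env.get_obs(): the state, without advancing time (a new reading comes with each control period).
- optics.get_image(name): name is "scene" or "side" or "wrist"; returns a dict with "frame" (400x640x3 uint8, red, green, blue), "fx", "fy", "cx", "cy" (pixels), "cam_to_world" (4x4, takes a point from camera to world coordinates); the wrist camera has in their place "mount" (4x4, takes a point from camera to tool coordinates, whose origin is the TCP and whose axes are the flange's). Camera axes: x right, y down, z forward; pixel columns grow to the right and rows downward; lengths in m; the calibration is good to about 2 mm. A picture is of the moment at which its call begins: read the wrist's pose just before it. There is no depth.
- env.close_job(): hands the job in; it is judged then, once.
The state is a dict: "t": time; "joint_pos": joint angles; "qvel": joint speeds; "tau": joint torques, N m; "eef_pos": TCP position; "eef_rot": TCP orientation; "ft_force": force on the tool from outside, world axes, zero at the start; "wrist_torque": the same for the moment, N m; "opening": opening from 0.0 (shut) to 1.0 (fully open); "gripper_force": force on a finger pad.
Only numpy, scipy, OpenCV 4.12 (cv2) and the standard library are available. Lean on these libraries where they do the work, as an engineer would, in place of code of your own. Each camera call takes 0.05 s, during which the arm holds its last target. There are 200 camera calls.

## Working session

There is one attempt and no reset: what is moved stays moved. The work goes in short steps, Python scripts to look and compute and a shell command to move; the robot and the scene stay as the last step left them, time stands still between calls to the robot, and variables do not carry over. Pictures are saved under pics/ and viewed, at most 10 in all, crops included, and the job is handed in when it is done.

```bash
ls; mkdir -p pics
python3 - <<'E'
from plant import env, optics
import cv2,numpy as np
o=env.get_obs(); print(o['t'],o['eef_pos'],np.round(o['eef_rot'],3),o['ft_force'],o['opening'])
for n in ['scene','side']:
    d=optics.get_image(n); cv2.imwrite(f'pics/{n}0.png',d['frame'][:,:,::-1])
    np.savez(f'{n}.npz',**d); print(n,d['fx'],d['cx'],d['cy'],np.round(d['cam_to_world'],3).tolist())
E
```

```text
pics
0.0 [ 0.2732485  -0.56166951  0.22175042] [[ 0.899  0.438 -0.001]
 [ 0.438 -0.899  0.001]
 [-0.    -0.001 -1.   ]] [ 0.5565091  -0.31317942 -0.19169969] 0.9986954231347903
scene 400.02813199683544 323.76536036080574 199.901948371343 [[-0.257, 0.721, -0.643, 1.159], [0.966, 0.197, -0.165, 0.19], [0.008, -0.664, -0.748, 0.846], [0.0, 0.0, 0.0, 1.0]]
side 516.8877030005889 319.5141177028456 205.88998996536927 [[-0.829, -0.41, 0.381, -0.01], [-0.559, 0.59, -0.582, 0.753], [0.014, -0.696, -0.718, 1.007], [0.0, 0.0, 0.0, 1.0]]
```

View pics/scene0.png

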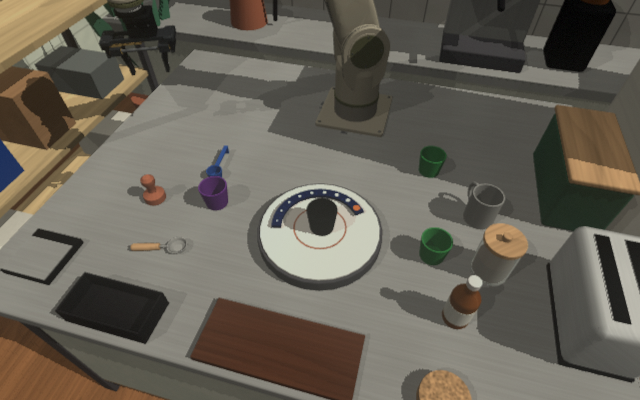

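View pics/side0.png

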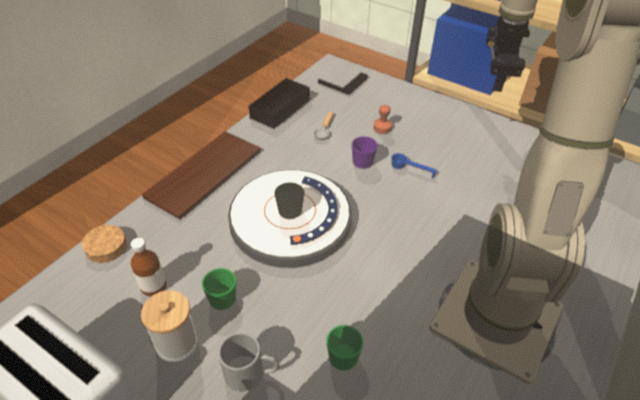

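The scene view shows the warmer around (321,232), its bar on the robot's side from (277,222) to the orange dot at (356,208). In the side view the orange dot is at (297,239) and the small end at (306,181). Next I measure the dots on the plane z=0.052.

```bash
cat > m.py <<'E'
import cv2,numpy as np
from scipy.optimize import least_squares
def ray(d,uv,z,T=None):
    T=d['cam_to_world'] if T is None else T
    v=np.c_[(uv[:,0]-d['cx'])/d['fx'],(uv[:,1]-d['cy'])/d['fy'],np.ones(len(uv))]@T[:3,:3].T
    return T[:3,3]+v*((z-T[2,3])/v[:,2])[:,None]
def dots(f,box,s=6):
    """centres of light blobs enclosed by the blue bar; last = orange"""
    x0,y0,x1,y1=box; c=cv2.resize(f[y0:y1,x0:x1],None,fx=s,fy=s,interpolation=cv2.INTER_CUBIC)
    h=cv2.cvtColor(c,cv2.COLOR_RGB2HSV)
    blue=cv2.inRange(h,(105,90,20),(130,255,150)); org=cv2.inRange(h,(3,130,120),(16,255,255))
    g=c[:,:,0].astype(np.float32)
    hull=cv2.morphologyEx(blue,cv2.MORPH_CLOSE,cv2.getStructuringElement(cv2.MORPH_ELLIPSE,(6*s//2*1,)*2))
    hull=cv2.erode(hull,np.ones((s,s)))
    top=cv2.morphologyEx(c[:,:,0],cv2.MORPH_TOPHAT,cv2.getStructuringElement(cv2.MORPH_ELLIPSE,(5*s,5*s)))
    _,w=cv2.threshold(top,25,255,0); w&=hull
    def cen(m,a):
        n,_,st,ce=cv2.connectedComponentsWithStats(m)
        return [(*((ce[i]+.5)/s-.5+[x0,y0]),st[i,4]/s/s) for i in range(1,n) if st[i,4]/s/s>a]
    return np.array(cen(w,.8)),np.array(cen(org,4)),blue,s
E
python3 - <<'E'
from m import *
for n,b in [('scene',(255,175,385,290)),('side',(225,160,360,270))]:
    d=np.load(n+'.npz'); w,o,bl,s=dots(d['frame'],b)
    print(n); 
    for a in(w,o):
        if len(a): print(np.c_[a,ray(d,a[:,:2],.052)[:,:2]].round(3))
    ys,xs=np.nonzero(bl); P=ray(d,np.c_[(xs+.5)/s-.5+b[0],(ys+.5)/s-.5+b[1]],.052)[:,:2]
    r=least_squares(lambda p:np.hypot(*(P-p).T)-.110,P.mean(0)+[.06,0],loss='soft_l1',f_scale=.01); print('bluefit',r.x,len(P))
E
```

```text
scene
[[3.56035e+02 2.07341e+02 3.08330e+01 4.78000e-01 1.02000e-01]]
bluefit [0.55751578 0.02558811] 15189
side
[[2.96458e+02 2.38391e+02 3.53890e+01 4.81000e-01 1.02000e-01]]<stdin>:8: RuntimeWarning: Mean of empty slice.
  ret = um.true_divide(
Traceback (most recent call last):
ValueError: Initial guess is outside of provided bounds
```

```bash
cat >> m.py <<'E'
def dots2(d,box,c0,T=None,s=6,k=5,th=20):
    x0,y0,x1,y1=box; R=cv2.resize(d['frame'][y0:y1,x0:x1,0],None,fx=s,fy=s,interpolation=cv2.INTER_CUBIC)
    top=cv2.morphologyEx(R,cv2.MORPH_TOPHAT,cv2.getStructuringElement(cv2.MORPH_ELLIPSE,(k*s,k*s)))
    n,_,st,ce=cv2.connectedComponentsWithStats((top>th).astype(np.uint8))
    uv=(ce[1:]+.5)/s-.5+[x0,y0]; P=ray(d,uv,.052,T)[:,:2]; a=st[1:,4]/s/s
    ok=(abs(np.hypot(*(P-c0).T)-.11)<.008)&(a>1)&(a<400)
    return uv[ok],a[ok],P[ok]
def fit(P,idx,c0):
    # mark i at angle th0+pi+(80-? ) : clockwise from mark0
    f=lambda p:(p[:2]+.11*np.c_[np.cos(p[2]-np.radians(18)*idx),np.sin(p[2]-np.radians(18)*idx)]-P).ravel()
    a=np.arctan2(*(P[0]-c0)[::-1])+np.radians(18)*idx[0]
    r=least_squares(f,[*c0,a],loss='soft_l1',f_scale=.003); return r.x,f(r.x).reshape(-1,2)
E
python3 - <<'E'
from m import *
c0=np.array([.5575,.0256])
for n,b in [('scene',(255,175,385,290)),('side',(225,160,360,270))]:
    d=np.load(n+'.npz'); uv,a,P=dots2(d,b,c0)
    ang=np.degrees(np.arctan2(*(P-c0).T[::-1]))%360
    i=np.argsort(ang); print(n); print(np.c_[uv,a,P,ang][i].round(3))
E
```

```text
scene
[[ 3.55955e+02  2.07234e+02  2.45830e+01  4.78000e-01  1.02000e-01
   1.36011e+02]
 [ 3.47457e+02  1.99696e+02  2.04170e+01  4.58000e-01  7.50000e-02
   1.53558e+02]
 [ 3.36353e+02  1.94391e+02  1.91670e+01  4.48000e-01  4.20000e-02
   1.71552e+02]
 [ 3.24108e+02  1.92004e+02  1.64720e+01  4.48000e-01  8.00000e-03
   1.89154e+02]
 [ 3.11412e+02  1.92422e+02  1.46670e+01  4.58000e-01 -2.50000e-02
   2.06913e+02]
 [ 2.99363e+02  1.95746e+02  1.38610e+01  4.78000e-01 -5.30000e-02
   2.24668e+02]
 [ 2.88809e+02  2.01689e+02  1.10000e+01  5.06000e-01 -7.30000e-02
   2.42492e+02]
 [ 2.80951e+02  2.10074e+02  1.07500e+01  5.39000e-01 -8.40000e-02
   2.60403e+02]
 [ 2.76649e+02  2.20055e+02  8.63900e+00  5.73000e-01 -8.30000e-02
   2.78245e+02]]
side
[[ 2.92948e+02  2.38282e+02  1.16700e+00  4.88000e-01  1.07000e-01
   1.30579e+02]
 [ 2.96590e+02  2.38585e+02  1.10560e+01  4.80000e-01  1.03000e-01
   1.35131e+02]
 [ 3.09732e+02  2.34571e+02  1.87780e+01  4.61000e-01  7.40000e-02
   1.53266e+02]
 [ 3.21029e+02  2.28136e+02  1.89440e+01  4.50000e-01  4.10000e-02
   1.71810e+02]
 [ 3.28712e+02  2.19705e+02  1.70000e+01  4.50000e-01  7.00000e-03
   1.90010e+02]
 [ 3.32135e+02  2.10147e+02  1.66670e+01  4.61000e-01 -2.60000e-02
   2.08150e+02]
 [ 3.31410e+02  2.00592e+02  1.55280e+01  4.81000e-01 -5.40000e-02
   2.26133e+02]
 [ 3.26886e+02  1.91796e+02  1.50560e+01  5.09000e-01 -7.40000e-02
   2.44070e+02]
 [ 3.18756e+02  1.84696e+02  1.24170e+01  5.42000e-01 -8.50000e-02
   2.61893e+02]
 [ 3.08052e+02  1.79800e+02  8.50000e+00  5.76000e-01 -8.40000e-02
   2.79749e+02]]
```

```bash
python3 - <<'E'
from m import *
c0=np.array([.5575,.0256]); X=[]
for n,b in [('scene',(255,175,385,290)),('side',(225,160,360,270))]:
    d=np.load(n+'.npz'); uv,a,P=dots2(d,b,c0)
    ang=np.degrees(np.arctan2(*(P-c0).T[::-1]))%360
    P=P[np.argsort(-ang)][:9]; x,r=fit(P,np.arange(9),c0); X.append(x); print(x.round(4),np.abs(r).max().round(4))
x=np.mean(X,0); t=x[2]-np.radians(18)*np.arange(9); M=x[:2]+.11*np.c_[np.cos(t),np.sin(t)]
np.save('marks.npy',M); print(M.round(4)); 
i=np.arange(0,8.01,.5); t=x[2]-np.radians(18)*i; H=x[:2]+.11*np.c_[np.cos(t),np.sin(t)]
print('half steps, tool cm (x,-y):'); print((np.diff(H,axis=0)*[100,-100]).round(2).tolist())
from plant import env; p=env.get_obs()['eef_pos']; print((M[0]-p[:2])*100)
E
python3 -m jog '[{"hand":0,"translation":[0,0,0],"turn":1.1},{"hand":0,"translation":[0,0,0],"turn":1.1},{"hand":0,"translation":[0,0,0],"turn":1.1},{"hand":0,"translation":[0,0,0],"turn":1.0},{"hand":0,"translation":[0,0,0],"turn":0}]' 20
```

```text
[ 0.5562  0.025  -1.4133] 0.0006
[ 0.5587  0.0245 -1.4097] 0.0009
[[ 0.5749 -0.0839]
 [ 0.5405 -0.084 ]
 [ 0.5077 -0.0734]
 [ 0.4798 -0.0532]
 [ 0.4595 -0.0254]
 [ 0.4488  0.0073]
 [ 0.4488  0.0417]
 [ 0.4593  0.0745]
 [ 0.4795  0.1023]]
half steps, tool cm (x,-y):
[[-1.72, 0.14], [-1.72, -0.13], [-1.68, -0.4], [-1.6, -0.66], [-1.47, -0.9], [-1.32, -1.12], [-1.12, -1.31], [-0.91, -1.47], [-0.66, -1.59], [-0.41, -1.68], [-0.14, -1.72], [0.13, -1.72], [0.4, -1.68], [0.66, -1.6], [0.9, -1.47], [1.12, -1.32]]
[30.15946282 47.78376262]
t: 0.52
eef_pos: [0.2734, -0.5618, 0.2221]
eef_rot: [[1.0, -0.002, -0.0], [-0.002, -1.0, 0.001], [-0.0, -0.001, -1.0]]
ft_force: [0.4, -0.9, 0.3]
opening: 0.71
gripper_force: 0.0
```

```bash
python3 -m jog '[{"hand":0,"translation":[1.88,-2.98,0],"turn":0},{"hand":0,"translation":[1.88,-2.98,0],"turn":0},{"hand":0,"translation":[1.88,-2.98,0],"turn":0},{"hand":0,"translation":[1.88,-2.98,0],"turn":0},{"hand":0,"translation":[1.88,-2.98,0],"turn":0},{"hand":0,"translation":[1.88,-2.98,0],"turn":0},{"hand":0,"translation":[1.88,-2.98,0],"turn":0},{"hand":0,"translation":[1.88,-2.98,0],"turn":0}]' &&
python3 -m jog '[{"hand":0,"translation":[1.88,-2.98,0],"turn":0},{"hand":0,"translation":[1.88,-2.98,0],"turn":0},{"hand":0,"translation":[1.88,-2.98,0],"turn":0},{"hand":0,"translation":[1.88,-2.98,0],"turn":0},{"hand":0,"translation":[1.88,-2.98,0],"turn":0},{"hand":0,"translation":[1.88,-2.98,0],"turn":0},{"hand":0,"translation":[1.88,-2.98,0],"turn":0},{"hand":0,"translation":[0,0,0],"turn":0}]'
```

```text
t: 1.18
eef_pos: [0.4237, -0.3216, 0.2225]
eef_rot: [[1.0, 0.007, -0.0], [0.007, -1.0, -0.0], [-0.0, 0.0, -1.0]]
ft_force: [0.1, -1.0, 0.5]
opening: 0.099
gripper_force: 0.0
t: 1.85
eef_pos: [0.5569, -0.1063, 0.2224]
eef_rot: [[1.0, 0.016, 0.001], [0.016, -1.0, 0.004], [0.001, -0.003, -1.0]]
ft_force: [-0.8, 0.5, -0.3]
opening: 0.005
gripper_force: 0.0
```

```bash
python3 -m jog '[{"hand":0,"translation":[1.8,-2.24,0],"turn":0.15},{"hand":0,"translation":[0,0,3],"turn":0},{"hand":0,"translation":[0,0,3],"turn":0},{"hand":0,"translation":[0,0,3],"turn":0},{"hand":0,"translation":[0,0,3],"turn":0},{"hand":0,"translation":[0,0,1.5],"turn":0},{"hand":0,"translation":[0,0,0],"turn":0},{"hand":0,"translation":[0,0,0],"turn":0}]'
python3 - <<'E'
from plant import env,optics
from m import *
o=env.get_obs(); d=optics.get_image('wrist'); cv2.imwrite('pics/w1.png',d['frame'][:,:,::-1])
s=optics.get_image('side'); cv2.imwrite('pics/s1.png',cv2.resize(s['frame'][130:290,200:400,::-1],None,fx=4,fy=3.7))
T=np.eye(4); T[:3,:3]=o['eef_rot']; T[:3,3]=o['eef_pos']; T=T@d['mount']
M=np.load('marks.npy'); V=np.c_[M,np.full(9,.052)]-T[:3,3]; V=V@T[:3,:3]
print(o['eef_pos'].round(4),np.c_[V[:,0]/V[:,2]*d['fx']+d['cx'],V[:,1]/V[:,2]*d['fy']+d['cy']].round(0).tolist())
E
```

```text
t: 2.52
eef_pos: [0.5718, -0.092, 0.0873]
eef_rot: [[1.0, -0.011, -0.001], [-0.011, -1.0, 0.0], [-0.001, -0.0, -1.0]]
ft_force: [-0.5, 0.6, 0.2]
opening: 0.004
gripper_force: 0.0
[ 0.5718 -0.092   0.0873] [[305.0, 223.0], [306.0, 272.0], [292.0, 315.0], [265.0, 349.0], [229.0, 372.0], [186.0, 384.0], [139.0, 385.0], [92.0, 374.0], [48.0, 351.0]]
```

View pics/w1.png

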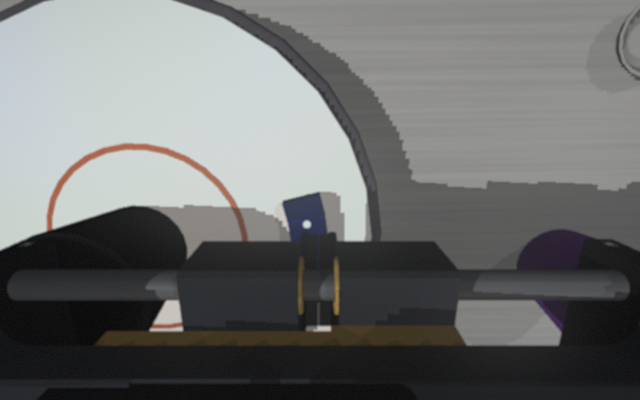

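View pics/s1.png

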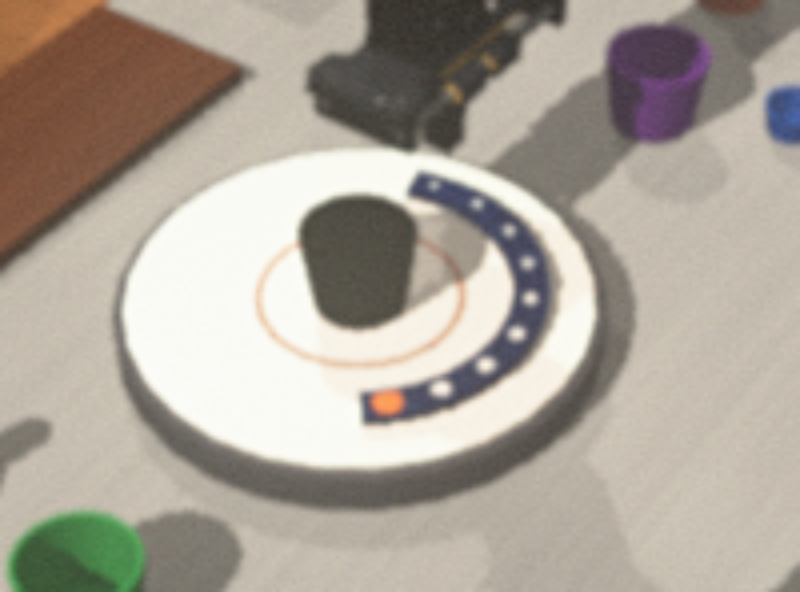

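The wrist view shows mark 0 at (307,224), predicted (305,223), so the estimate holds. In the side view the closed fingers hang just outside mark 0's end, clear of the tumbler.

```bash
python3 -m jog '[{"hand":0,"translation":[0.3,-0.8,0],"turn":-0.1},{"hand":0,"translation":[0,0,1.0],"turn":0},{"hand":0,"translation":[0,0,1.0],"turn":0},{"hand":0,"translation":[0,0,0.9],"turn":0},{"hand":0,"translation":[0,0,0],"turn":0},{"hand":0,"translation":[0,0,0],"turn":0}]'
```

```text
t: 3.12
eef_pos: [0.5747, -0.084, 0.0575]
eef_rot: [[1.0, -0.003, -0.002], [-0.003, -1.0, 0.0], [-0.002, -0.0, -1.0]]
ft_force: [0.2, -0.2, 0.4]
opening: 0.004
gripper_force: 0.0
```

```bash
python3 -m jog '[{"hand":0,"translation":[0,0,0.3],"turn":0},{"hand":0,"translation":[0,0,0.3],"turn":0},{"hand":0,"translation":[0,0,0.2],"turn":0},{"hand":0,"translation":[0,0,0],"turn":0},{"hand":0,"translation":[0,0,0],"turn":0},{"hand":0,"translation":[0,0,0],"turn":0}]'
```

```text
t: 3.62
eef_pos: [0.5756, -0.0841, 0.0509]
eef_rot: [[1.0, -0.003, 0.001], [-0.003, -1.0, -0.0], [0.001, 0.0, -1.0]]
ft_force: [0.2, -0.3, 1.9]
opening: 0.007
gripper_force: 0.8
```

```bash
python3 -m jog '[{"hand":0,"translation":[0,0,0.2],"turn":0},{"hand":0,"translation":[0,0,0.2],"turn":0},{"hand":0,"translation":[0,0,0],"turn":0},{"hand":0,"translation":[0,0,0],"turn":0},{"hand":0,"translation":[0,0,0],"turn":0},{"hand":0,"translation":[0,0,0],"turn":0}]'
```

```text
t: 4.12
eef_pos: [0.5756, -0.0841, 0.0468]
eef_rot: [[1.0, -0.003, 0.0], [-0.003, -1.0, -0.0], [0.0, 0.0, -1.0]]
ft_force: [0.9, -0.1, 5.0]
opening: 0.004
gripper_force: 2.2
```

```bash
python3 -m jog '[{"hand":0,"translation":[0,0,-0.1],"turn":0},{"hand":0,"translation":[-0.9,0.07,0],"turn":0},{"hand":0,"translation":[-0.88,0.07,0],"turn":0},{"hand":0,"translation":[-0.86,-0.07,0],"turn":0},{"hand":0,"translation":[-0.86,-0.07,0],"turn":0},{"hand":0,"translation":[0,0,0],"turn":0},{"hand":0,"translation":[0,0,0],"turn":0}]'
```

```text
t: 4.7
eef_pos: [0.5386, -0.0838, 0.0472]
eef_rot: [[1.0, -0.003, -0.003], [-0.003, -1.0, -0.0], [-0.003, 0.0, -1.0]]
ft_force: [-2.9, 0.5, 3.9]
opening: 0.002
gripper_force: 2.1
```

```bash
python3 -m jog '[{"hand":0,"translation":[-0.79,-0.2,0],"turn":0},{"hand":0,"translation":[-0.79,-0.22,0],"turn":0},{"hand":0,"translation":[-0.78,-0.31,0],"turn":0},{"hand":0,"translation":[-0.76,-0.33,0],"turn":0},{"hand":0,"translation":[0,0,0],"turn":0},{"hand":0,"translation":[0,0,0],"turn":0}]'
```

```text
t: 5.2
eef_pos: [0.5078, -0.0725, 0.0473]
eef_rot: [[1.0, -0.002, -0.002], [-0.002, -1.0, 0.0], [-0.002, -0.0, -1.0]]
ft_force: [-2.0, 1.6, 4.1]
opening: 0.006
gripper_force: 2.0
```

```bash
python3 -m jog '[{"hand":0,"translation":[-0.74,-0.42,0],"turn":0},{"hand":0,"translation":[-0.74,-0.45,0],"turn":0},{"hand":0,"translation":[-0.66,-0.53,0],"turn":0},{"hand":0,"translation":[-0.66,-0.56,0],"turn":0},{"hand":0,"translation":[0,0,0],"turn":0},{"hand":0,"translation":[0,0,0],"turn":0}]'
```

```text
t: 5.7
eef_pos: [0.4802, -0.0526, 0.0473]
eef_rot: [[1.0, -0.002, -0.002], [-0.002, -1.0, 0.0], [-0.002, -0.0, -1.0]]
ft_force: [-1.7, 1.3, 4.4]
opening: 0.01
gripper_force: 2.0
```

```bash
python3 -m jog '[{"hand":0,"translation":[-0.56,-0.65,0],"turn":0},{"hand":0,"translation":[-0.56,-0.66,0],"turn":0},{"hand":0,"translation":[-0.46,-0.73,0],"turn":0},{"hand":0,"translation":[-0.45,-0.74,0],"turn":0},{"hand":0,"translation":[0,0,0],"turn":0},{"hand":0,"translation":[0,0,0],"turn":0}]'
```

```text
t: 6.2
eef_pos: [0.4603, -0.0244, 0.0474]
eef_rot: [[1.0, -0.001, -0.001], [-0.001, -1.0, 0.001], [-0.001, -0.001, -1.0]]
ft_force: [-1.9, 2.1, 3.4]
opening: 0.001
gripper_force: 2.0
```

```bash
python3 -m jog '[{"hand":0,"translation":[-0.36,-0.77,0],"turn":0},{"hand":0,"translation":[-0.35,-0.78,0],"turn":0},{"hand":0,"translation":[-0.23,-0.8,0],"turn":0},{"hand":0,"translation":[-0.22,-0.82,0],"turn":0},{"hand":0,"translation":[0,0,0],"turn":0},{"hand":0,"translation":[0,0,0],"turn":0}]'
```

```text
t: 6.7
eef_pos: [0.4492, 0.0075, 0.0475]
eef_rot: [[1.0, -0.001, -0.0], [-0.001, -1.0, 0.001], [-0.0, -0.001, -1.0]]
ft_force: [-1.0, 2.4, 4.2]
opening: 0.003
gripper_force: 2.0
```

```bash
python3 -m jog '[{"hand":0,"translation":[-0.08,-0.85,0],"turn":0},{"hand":0,"translation":[-0.06,-0.85,0],"turn":0},{"hand":0,"translation":[0.05,-0.85,0],"turn":0},{"hand":0,"translation":[0.06,-0.85,0],"turn":0},{"hand":0,"translation":[0,0,0],"turn":0},{"hand":0,"translation":[0,0,0],"turn":0}]'
```

```text
t: 7.2
eef_pos: [0.4494, 0.0417, 0.0476]
eef_rot: [[1.0, -0.001, 0.0], [-0.001, -1.0, 0.001], [0.0, -0.001, -1.0]]
ft_force: [0.7, 3.1, 4.4]
opening: 0.007
gripper_force: 1.9
```

Mark 7 (.4593,.0745): (+0.99,−3.28); mark 8 (.4795,.1023): (+2.02,−2.78).

```bash
python3 -m jog '[{"hand":0,"translation":[0.18,-0.84,0],"turn":0},{"hand":0,"translation":[0.2,-0.84,0],"turn":0},{"hand":0,"translation":[0.3,-0.8,0],"turn":0},{"hand":0,"translation":[0.32,-0.8,0],"turn":0},{"hand":0,"translation":[0,0,0],"turn":0},{"hand":0,"translation":[0,0,0],"turn":0}]'
```

```text
t: 7.7
eef_pos: [0.4599, 0.0745, 0.0477]
eef_rot: [[1.0, -0.001, 0.001], [-0.001, -1.0, 0.002], [0.001, -0.002, -1.0]]
ft_force: [1.0, 3.2, 4.0]
opening: 0.006
gripper_force: 1.9
```

```bash
python3 -m jog '[{"hand":0,"translation":[0.44,-0.74,0],"turn":0},{"hand":0,"translation":[0.45,-0.73,0],"turn":0},{"hand":0,"translation":[0.54,-0.66,0],"turn":0},{"hand":0,"translation":[0.56,-0.65,0],"turn":0},{"hand":0,"translation":[0,0,0],"turn":0},{"hand":0,"translation":[0,0,0],"turn":0},{"hand":0,"translation":[0,0,0],"turn":0},{"hand":0,"translation":[0,0,0],"turn":0}]'
python3 - <<'E'
from plant import env,optics
import cv2
s=optics.get_image('side'); cv2.imwrite('pics/s2.png',cv2.resize(s['frame'][130:290,200:400,::-1],None,fx=4,fy=3.7))
E
```

```text
t: 8.37
eef_pos: [0.4797, 0.1011, 0.0478]
eef_rot: [[1.0, -0.003, 0.001], [-0.003, -1.0, 0.001], [0.001, -0.001, -1.0]]
ft_force: [1.0, 2.2, 4.6]
opening: 0.004
gripper_force: 1.9
```

View pics/s2.png

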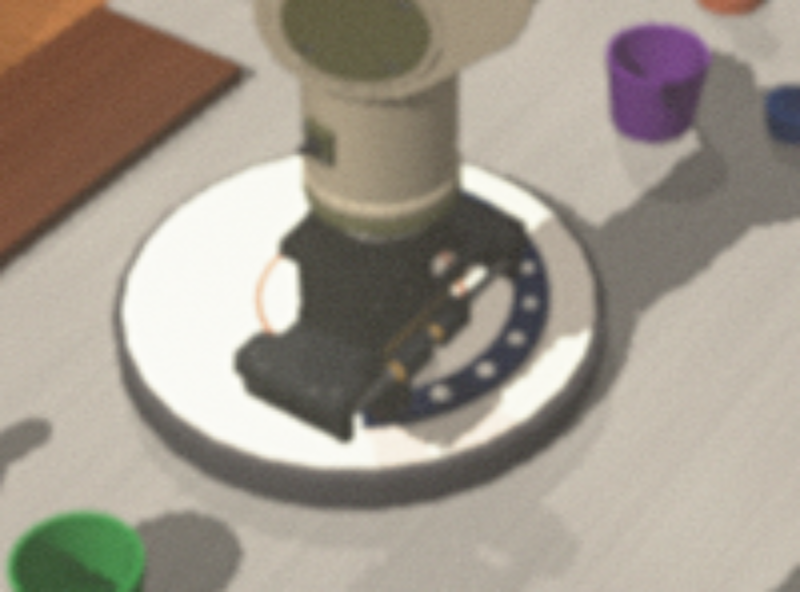

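The side view shows the fingertips on the bar's end, covering the orange dot at about (388,403) in the crop. The force is steady at about 4 N, so the bar is down about 4–5 mm.

```bash
python3 -c "
from plant import env
print(env.close_job())"
```

```text
the job is handed in; nothing more can be done
None
```

I slid the closed fingertips over all nine dots with the bar pressed about 4–5 mm, ended holding it down on the orange dot, and handed the job in at about 8.4 s; no verdict came back, and the tumbler was hidden by the gripper in the last picture.

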